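Unlatch a battery cassette and hold it clear of its charging dock

ROBOT

A 7-joint arm with a two-finger parallel gripper is mounted at the origin on a cart in front of the work surface, level with it; the furniture and walls round the work are solid. World frame = base frame: x ahead of the robot, y to its left, z up, the work surface at z = 0. Lengths are in m, angles in rad, forces in N, time in s.
With the tool pointing down it reaches from about 0.4 to 0.875 m from the base axis. Payload 4.4 kg.
Tool frame: the origin (TCP) lies at the very end of the fingers, on their centre line; the grasp point (between the pads) lies 19 mm behind it; z points along the fingers, y is the direction in which the jaws open and shut (so a half turn about z gives the same grasp; the last joint's range is limited). The gripper opens to 85 mm and grips with 20 to 120 N. Pads are 22 mm wide; open, the fingers measure 114 mm over their backs; the gripper's body (76 mm by 85 mm) begins 54 mm behind the grasp point. The pads swing forward as they close: fully open they stand 13 mm farther back than shut.
Start: joints at [-1.174, 0.628, 0.038, 1.517, -0.027, 0.996, -0.02], TCP at [0.29, 0.582, 0.231] pointing down, gripper open.
Joint ranges: [-3.06, 3.06], [-0.37, 2.12], [-1.25, 1.32], [0.18, 2.47], [-1.1, 4.24], [0.23, 1.98], [-2.94, 2.94]. Speed limits (rad/s): [2.57, 2.57, 3.14, 3.14, 3.14, 3.14, 3.14].

INTERFACE

Orientations are given as a unit quaternion [x, y, z, w].
In Python, from cell import * gives the robot as it stands.
- The arm moves only by the shell command python3 -m jog 'ROWS'. ROWS is JSON, a list of rows, each a list of 3 entries, a list of its own where there are three numbers: the opening, from 0 (shut) to 1 (fully open), then the shift along the world's x, y, z in mm, then the turn about the world's z in degrees. In form: [[hand, [tx, ty, tz], yaw], ...]. A call has 1 to 8 rows; each row is the pose to reach, as a shift and turn from the pose commanded when the call began; what a row does not reach only later rows make up. A row lasts 1/8 s, in which the tool goes at most 62.5 mm and 10.7 degrees, less where a joint would pass 70% of its speed; a pose out of reach is approached as far as the arm can. A call with a gripper value outside its range is refused whole. The fingers move at their own pace and stop on an object; the grip force is fixed at half the most. Time passes only in rows, so rows that repeat a pose let the fingers close. It gives the time, the measured TCP pose, the force and the opening at its end, in the units of the state.
- sense(): the state, without advancing time (a new reading comes with each control period).
- grab_frame(name): name is "side" or "top"; returns a dict with "pixels" (400x640x3 uint8, red, green, blue), "fx", "fy", "cx", "cy" (pixels), "eye" and "attitude" of the camera in the world. Camera axes: x right, y down, z forward; pixel columns grow to the right and rows downward; lengths in m; the calibration is good to about 2 mm. A picture is of the moment at which its call begins. There is no depth.
- sign_off(): hands the job in, once; it reports no verdict.
The state is a dict: "clock": time; "joint_pos": joint angles; "joint_vel": joint speeds; "tau": joint torques, N m; "eef_pos": TCP position; "eef_rot": TCP orientation; "ft_force": force on the tool from outside, world axes, zero at the start; "moment": the same for the moment, N m; "width": opening from 0.0 (shut) to 1.0 (fully open).
Only numpy, scipy, OpenCV 4.12 (cv2) and the standard library are available. Lean on these libraries where they do the work, as an engineer would, in place of code of your own. Each camera call takes 0.05 s, during which the arm holds its last target. There are 200 camera calls.

TASK

Take the blue battery cassette out of its charging dock for a look at its underside: swing the yellow keeper bar right off to one side, pinch the two orange side catches together to unlatch the cassette, and lift it upright about 10 cm clear of the dock. The program finishes while the fingers still hold it there, by the two squeezed catches; leave the other things on the bench where they stand.

Things in the scene. Friction and masses are not known exactly. Their poses are not given: they have to be found in the camera images.
- dock_seat (a point): middle of the dock's seat, under the cassette, 10 mm above the bench. The dock is fixed, its place and yaw vary; black base 150 x 96 mm, grey walls and cheeks up to 32 mm. x points from the seat to the keeper's steel post (58 mm away), y across the cassette to the left catch, z up. 1.5 mm of play round the cassette. A tall lamp stands at its left on the bench edge (about x 0.35 to 0.45, y 0.5).
- keeper_bar (a joint): angle of the yellow keeper bar about its vertical post (rad). 0: along the dock's -x, over the cassette, which it blocks; starts within 0.3 of 0. Positive (anticlockwise from above) swings the free end to the dock's -y, negative to +y; stops at 1.75 each way. Turns with little friction (0.7 N at the knob), stays where left. At 1.2 or more it is well off to the side.
- keeper_knob (a point): middle of the round yellow knob that stands on the bar's free end: 14 mm diameter, 16 mm tall, its top 113 mm and the bar's top 97 mm above the bench. 80 mm from the post's axis. The bar is 14 mm wide and 5 mm thick, 4 mm above the cassette.
- keeper_hinge (a point): point on the axis of the keeper's post, at the height of the knob's middle
- cassette_center (a point): middle of the loose cassette, half-way up: blue and black, 60 (x) x 36 (y) x 78 mm tall, about 0.25 kg; axes as the dock's when seated, when its underside is 10 mm and its top 88 mm above the bench
- catch_pad_left (a point): middle of the outer face of the orange catch pad on the cassette's +y side. Pad 24 mm wide along x, 27 mm tall, middle 65 mm above the bench when seated (16 mm above the cassette's middle). 52 mm over both pads, 40 mm fully squeezed. Space beside and below the pads is free down to the dock's cheeks (32 mm above the bench).
- catch_pad_right (a point): the same on the -y side
- catch_left (a joint): how far the left catch is pressed in towards the cassette (m): 0 out and latched under the dock's lip, 0.006 fully in; sprung, 1.4 N at the start and 5.6 N fully in. Both must be in by more than 0.0035 for the cassette to rise; they must stay pinched while it is held
- catch_right (a joint): the same for the right catch
- jar_center (a point): middle of the white screw jar, 64 mm across, 66 mm tall; a bystander, leave it standing
- spool_center (a point): middle of the spool of red thread, 40 mm across, 36 mm tall; a bystander, leave it standing
- glue_center (a point): middle of the glue bottle, with red cap, 36 mm across, 96 mm tall; a bystander, leave it standing
- tape_center (a point): middle of the roll of clear tape, 94 mm across, 24 mm tall, lying flat; a bystander, leave it standing
Not all that is in view belongs to the job. Leave any green look-alike of the part that bears cassette_center alone.

How it is judged:
By the outcome, as a careful person would: the job done as asked, in the order asked, and still so for the second after the job is handed in, while the arm keeps its last pose, push and grip.
It also fails if it takes over 40 s, if anything falls off the work surface, if the arm or the gripper's body presses on something with over 40 N, if the wrist force passes 120 N, or if a joint passes its speed limit or range.

## Working session

There is one attempt and no reset: what is moved stays moved. The work goes in short steps, Python scripts to look and compute and a shell command to move; the robot and the scene stay as the last step left them, time stands still between calls to the robot, and variables do not carry over. Pictures are saved under pics/ and viewed, about 8 in all and at most 12, crops included, and the job is handed in when it is done.

```bash
mkdir -p pics; ls; cat > h.py <<'E'
from cell import *
import numpy as np, cv2
from scipy.spatial.transform import Rotation as R
def snap(n,f):
    d=grab_frame(n); cv2.imwrite('pics/'+f,d['pixels'][:,:,::-1]); return d
def rot(d):
    a=np.array(d['attitude'],float); return a if a.shape==(3,3) else R.from_quat(a).as_matrix()
def ray(d,u,v):
    return rot(d)@np.array([(u-d['cx'])/d['fx'],(v-d['cy'])/d['fy'],1.])
def onz(d,u,v,z):
    e=np.array(d['eye']); r=ray(d,u,v); return e+r*(z-e[2])/r[2]
def proj(d,p):
    c=rot(d).T@(np.array(p)-np.array(d['eye'])); return [d['cx']+d['fx']*c[0]/c[2],d['cy']+d['fy']*c[1]/c[2]]
E
python3 - <<'E'
from h import *
for n in('side','top'):
    d=snap(n,n+'0.png'); print(n,d['eye'],d['attitude'],d['fx'],d['cx'],d['cy'])
s=sense(); print(s['eef_pos'],s['eef_rot'],s['width'],s['clock'])
E
```

```text
pics
side [ 0.03225722 -0.71419311  0.96088604] [ 0.87757181 -0.24072938  0.11497726 -0.39836831] 433.46234238087754 322.89734254466464 196.5507442743908
top [0.37782568 0.15387862 1.0897014 ] [ 0.71105258 -0.69730647  0.05870121 -0.06871744] 394.9208759557163 318.8757763031675 197.99867778846507
[0.28987248 0.58115195 0.23046835] [ 2.29320229e-01  9.73350646e-01 -8.41870593e-04 -2.08883326e-04] 0.9977275718747084 0.1
```

View pics/top0.png

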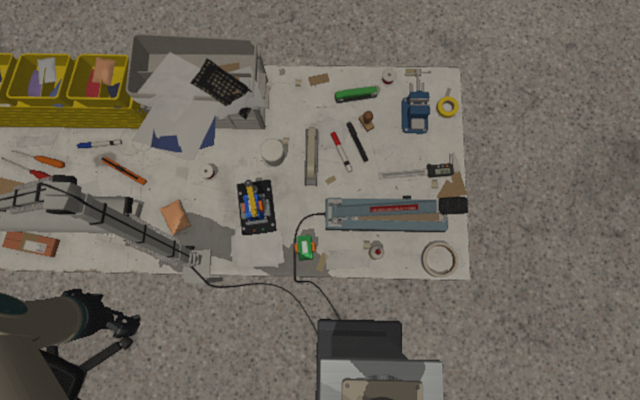

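View pics/side0.png

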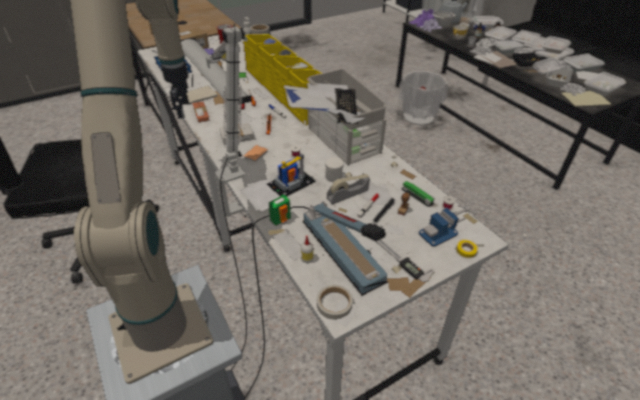

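The dock is at about (256,206) in the top view and (290,178) in the side view. The green decoy is at (305,247), and the lamp is at (195,258). I'll zoom in on the dock.

```bash
python3 - <<'E'
import cv2,numpy as np
a=cv2.imread('pics/top0.png')[170:245,215:295]; b=cv2.imread('pics/side0.png')[145:205,260:340]
a=cv2.resize(a,(640,600),interpolation=cv2.INTER_CUBIC)[:, :]
b=cv2.resize(b,(640,480),interpolation=cv2.INTER_CUBIC)
a=cv2.resize(a,(400,375));b=cv2.resize(b,(400,300));b=cv2.copyMakeBorder(b,0,75,0,0,cv2.BORDER_CONSTANT)
cv2.imwrite('pics/z0.png',np.hstack([a,b]))
E
```

```text
(no output)
```

View pics/z0.png

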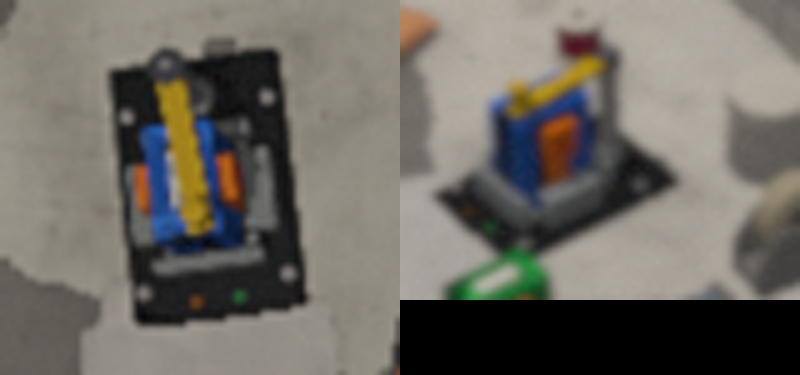

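Crop, left half (5x, origin 215,170): post top is at (248.4,183), knob at (254.6,214.4), and pads at (243.2,207.6) and (260.8,205.6). The base corners are visible too.

```bash
python3 - <<'E'
from h import *
d=grab_frame('top'); s=grab_frame('side')
im=d['pixels'][170:245,215:295]; hsv=cv2.cvtColor(im,cv2.COLOR_RGB2HSV)
C=lambda x,y:(x/5+215,y/5+170)
co=[onz(d,*C(*p),0.005)[:2] for p in[(112,70),(275,50),(305,303),(137,323)]]
c=np.array(co); print('corners',c.round(3).tolist(),'centre',c.mean(0),[np.linalg.norm(c[i]-c[(i+1)%4]).round(3) for i in range(4)])
for i,j in[(3,0),(2,1)]:
  v=c[j]-c[i]; print('yaw',np.degrees(np.arctan2(v[1],v[0])))
def blob(m,n):
  k,l,st,ce=cv2.connectedComponentsWithStats(m.astype(np.uint8))
  for i in range(1,k):
    if st[i,4]>12: print(n,st[i],ce[i]+[215,170])
H,S,V=hsv[...,0].astype(int),hsv[...,1],hsv[...,2]
blob((H>20)&(H<32)&(S>150)&(V>100),'yel'); blob((H>5)&(H<16)&(S>150)&(V>120),'or')
k=onz(d,*C(198,222),.113);p=onz(d,*C(167,65),.11)
print('knob',k,'post',p,np.linalg.norm((k-p)[:2]))
print('pads',onz(d,243.2,207.6,.0785),onz(d,260.8,205.6,.0785))
# two view for knob: side crop coords (520,90)-> 
def tri(u1,v1,u2,v2):
  A=[];b=[]
  M=np.zeros((3,3));q=np.zeros(3)
  for dd,u,v in((d,u1,v1),(s,u2,v2)):
    r=ray(dd,u,v);r/=np.linalg.norm(r);P=np.eye(3)-np.outer(r,r);M+=P;q+=P@np.array(dd['eye'])
  return np.linalg.solve(M,q)
print('tri knob',tri(254.6,214.4,(520-400)/5+260,86/5+145))
print('tri post',tri(248.4,183,(612-400)/5+260,50/5+145))
print(sense()['eef_pos'],sense()['clock'])
E
```

```text
corners [[0.611, 0.402], [0.625, 0.31], [0.482, 0.288], [0.469, 0.38]] centre [0.54686523 0.34482479] [np.float64(0.092), np.float64(0.144), np.float64(0.093), np.float64(0.144)]
yaw 8.811476540714906
yaw 9.044142831031131
yel [ 31  16  11  31 150] [251.63333333 200.09333333]
or [44 31  4  9 25] [260.12 205.  ]
or [27 33  3  9 17] [242.76470588 206.88235294]
knob [0.5112369  0.32946353 0.113     ] post [0.59191814 0.34983981 0.11      ] 0.0832145093183355
pads [0.53319622 0.36622714 0.0785    ] [0.53930868 0.32067446 0.0785    ]
tri knob [0.51435613 0.32774175 0.11499523]
tri post [0.59656228 0.35089537 0.09998008]
[0.2900123  0.58134984 0.23075365] 0.2
```

Yaw is about 9°, seat about (0.536,0.344), post about (0.593,0.352), and the bar starts near +0.09 rad. All of these match the given sizes. The lamp stands between the arm and the dock, so I'll retract first, then come round inside it.

```bash
python3 -m jog '[[0,[-25,-50,0],0],[0,[-50,-100,10],0],[0,[-75,-150,20],0],[0,[-95,-195,20],0],[0,[-95,-195,20],0]]'
```

```text
clock: 0.82
eef_pos: [0.1936, 0.3828, 0.2514]
eef_rot: [0.229, 0.973, -0.002, -0.0]
ft_force: [0.7, -0.2, 0.6]
width: 0.001
```

```bash
python3 -m jog '[[0,[40,-35,0],9],[0,[80,-70,0],18],[0,[115,-105,0],27],[0,[150,-135,0],36],[0,[190,-135,0],36],[0,[235,-110,0],36],[0,[280,-70,0],36],[0,[280,-70,0],36]]'
```

```text
clock: 1.82
eef_pos: [0.4787, 0.3201, 0.2503]
eef_rot: [-0.083, 0.997, 0.001, 0.001]
ft_force: [-0.2, -1.0, -0.6]
width: 0.001
```

```bash
python3 -m jog '[[0,[24,30,0],0],[0,[49,60,-30],0],[0,[49,60,-80],0],[0,[49,60,-120],0],[0,[49,60,-120],0]]'
python3 - <<'E'
from h import *
d=snap('top','t1.png'); s=snap('side','s1.png')
a=d['pixels'][165:245,210:300]; b=s['pixels'][140:210,255:345]
f=lambda x:cv2.resize(x,None,fx=4.4,fy=4.4,interpolation=cv2.INTER_CUBIC)
a=f(a);b=cv2.copyMakeBorder(f(b),0,a.shape[0]-f(b).shape[0],0,0,cv2.BORDER_CONSTANT)
cv2.imwrite('pics/z1.png',np.hstack([a,b])[:,:,::-1])
E
```

```text
clock: 2.45
eef_pos: [0.5219, 0.375, 0.128]
eef_rot: [-0.083, 0.997, -0.002, -0.003]
ft_force: [-0.4, -0.0, 0.4]
width: -0.004
```

View pics/z1.png

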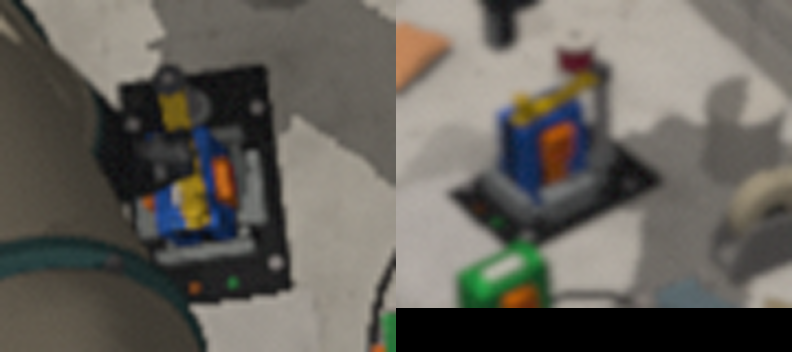

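The top view is partly hidden by the forearm at the left. Something grey sits over the bar near (247,199), and a finger tip shows in the side view near (279,145). I'll compare both with the projected TCP.

```bash
python3 - <<'E'
from h import *
e=sense(); p=e['eef_pos']; print(p,e['clock'],e['joint_pos'])
d=grab_frame('top');s=grab_frame('side')
for q in (p,[.5127,.3286,.113],[.593,.351,.1]): print(proj(d,q),proj(s,q))
cv2.imwrite('pics/s1b.png',cv2.resize(s['pixels'][60:220,200:360],None,fx=3,fy=3)[:,:,::-1])
E
```

```text
[0.52475279 0.3770108  0.13224162] 2.55 [-0.65914686  0.73318747 -0.01233164  1.61996047  0.01168634  0.78742208
  1.05970208]
[np.float64(234.25630174981313), np.float64(207.50905168016305)] [np.float64(278.68001841848826), np.float64(149.56455438751726)]
[np.float64(254.9734246464434), np.float64(213.82672118028148)] [np.float64(282.3462993130919), np.float64(162.84748603421212)]
[np.float64(248.70315045058362), np.float64(183.42496072330763)] [np.float64(300.70748418987785), np.float64(155.41941439066022)]
```

View pics/s1b.png

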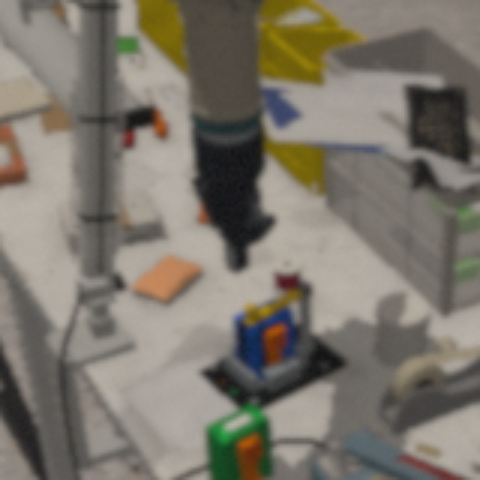

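The tip sits within about 1 px of the projection, so the calibration is good. Next I descend beside the bar, then sweep it to −y.

```bash
python3 -m jog '[[0,[0,0,-20],0],[0,[0,0,-36],0],[0,[0,0,-36],0]]'; python3 -m jog '[[0,[-3,-13,0],0],[0,[-4,-32,0],0],[0,[0,-51,0],0],[0,[9,-67,0],0],[0,[22,-81,0],0],[0,[35,-90,0],0],[0,[51,-96,0],0],[0,[51,-96,0],0]]'; python3 - <<'E'
from h import *
d=grab_frame('top'); a=d['pixels'][165:245,210:300]
s=grab_frame('side'); b=s['pixels'][130:210,255:345]
f=lambda x:cv2.resize(x,None,fx=4.4,fy=4.4,interpolation=cv2.INTER_CUBIC)
cv2.imwrite('pics/z2.png',np.hstack([f(a),f(b)])[:,:,::-1]); print(sense()['eef_pos'])
E
```

```text
clock: 3.02
eef_pos: [0.5237, 0.3763, 0.0949]
eef_rot: [-0.083, 0.997, -0.0, -0.001]
ft_force: [-0.6, -0.0, 0.2]
width: -0.001
clock: 4.03
eef_pos: [0.5771, 0.2794, 0.0951]
eef_rot: [-0.082, 0.997, -0.0, 0.001]
ft_force: [-0.5, 0.6, 0.0]
width: 0.002
[0.57503134 0.2806334  0.09497186]
```

View pics/z2.png

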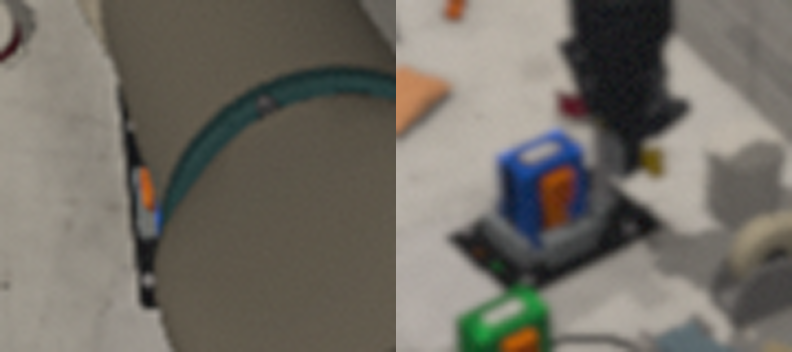

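The side view shows the bar swung off, with the knob at (313,166) on the −y side and the cassette top free. The seat estimates from pads, base and post agree to about 1 mm at (0.536,0.343). I'll back off, rise, move over the cassette and open.

```bash
python3 -m jog '[[0,[-5,8,10],0],[0,[-8,14,60],0],[0,[-20,35,95],0],[1,[-39,62,95],0],[1,[-39,62,95],0],[1,[-39,62,95],0],[1,[-39,62,75],0],[1,[-39,62,75],0]]'; python3 - <<'E'
from h import *
e=sense();print(e['eef_pos'],R.from_quat(e['eef_rot']).as_matrix().round(3)[:,1])
d=grab_frame('top'); a=d['pixels'][165:245,210:300]
s=grab_frame('side'); b=s['pixels'][130:210,255:345]
f=lambda x:cv2.resize(x,None,fx=4.4,fy=4.4,interpolation=cv2.INTER_CUBIC)
cv2.imwrite('pics/z3.png',np.hstack([f(a),f(b)])[:,:,::-1])
im=s['pixels'][130:210,255:345];hsv=cv2.cvtColor(im,cv2.COLOR_RGB2HSV);H,S,V=hsv[...,0].astype(int),hsv[...,1],hsv[...,2]
k,l,st,ce=cv2.connectedComponentsWithStats(((H>3)&(H<18)&(S>140)&(V>90)).astype(np.uint8))
for i in range(1,k):
  if st[i,4]>15: print(st[i],ce[i]+[255,130])
u=lambda a,z:[.536,.343,z]+a[0]*np.array([.988,.156,0])+a[1]*np.array([-.156,.988,0])
print('pred right pad px',proj(s,u((0,-.026),.065)),'left top',proj(s,u((-.03,.018),.088)),'right',proj(s,u((-.03,-.018),.088)),proj(s,u((.03,-.018),.088)))
E
```

```text
clock: 5.12
eef_pos: [0.5356, 0.3408, 0.1688]
eef_rot: [-0.082, 0.997, -0.001, -0.002]
ft_force: [-0.1, 0.4, 0.8]
width: 1.001
[0.53563426 0.34075534 0.16880951] [-0.163  0.987 -0.002]
[33 39  7 12 56] [290.91071429 173.73214286]
[24 75  8  5 33] [283.03030303 207.3030303 ]
pred right pad px [np.float64(291.91792785988554), np.float64(173.680488558579)] left top [np.float64(276.54168528998366), np.float64(165.4460219442505)] right [np.float64(282.8887542328048), np.float64(170.5544460682559)] [np.float64(297.39867930367615), np.float64(163.65971045149948)]
```

View pics/z3.png

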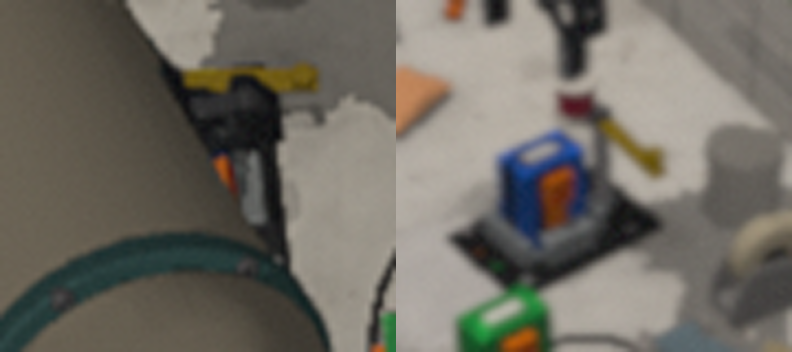

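Bar is clear (knob at about (279,182) in the top view), and the pad is within 1 px of its predicted place. Descending with fingers open.

```bash
python3 -m jog '[[1,[0,2,-40],0],[1,[0,2,-80],0],[1,[0,2,-110],0],[1,[0,2,-127],0],[1,[0,2,-127],0]]'; python3 - <<'E'
from h import *
e=sense();print(e['eef_pos'],e['ft_force'])
s=grab_frame('side'); b=s['pixels'][120:210,245:345]
cv2.imwrite('pics/z4.png',cv2.resize(b,None,fx=6,fy=6,interpolation=cv2.INTER_CUBIC)[:,:,::-1])
E
```

```text
clock: 5.85
eef_pos: [0.536, 0.3443, 0.0428]
eef_rot: [-0.083, 0.997, -0.0, -0.001]
ft_force: [0.8, 0.2, 0.2]
width: 1.003
[0.53602681 0.34426794 0.04279178] [0.76692094 0.21306014 0.20295329]
```

View pics/z4.png

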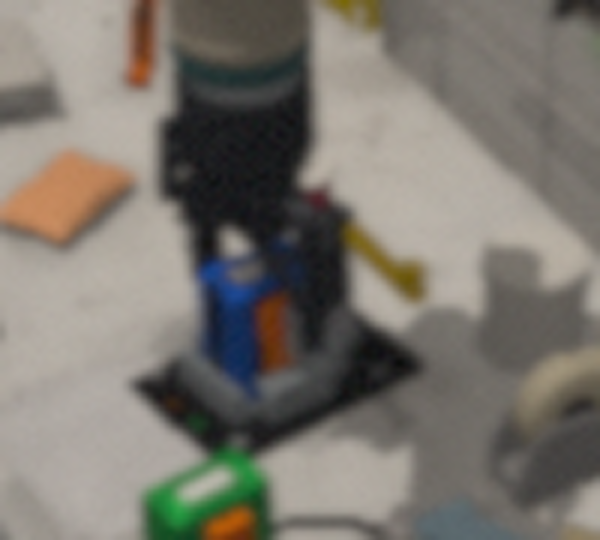

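```bash
python3 - <<'E'
from h import *
s=grab_frame('side');e=sense();p=e['eef_pos'];print(p)
M=R.from_quat(e['eef_rot']).as_matrix()
img=cv2.resize(s['pixels'][120:210,245:345],None,fx=6,fy=6,interpolation=cv2.INTER_CUBIC)[:,:,::-1].copy()
def dot(q,c):
  u=(np.array(proj(s,q))-[245,120]+.5)*6; cv2.circle(img,tuple(int(x) for x in u),3,c,-1)
ys=-1 if M[1,1]>0 else 1
for a in(-.011,.011):
  for b in(.0425,.057):
    for z in(.013,.05): dot(p+M@np.array([a,ys*b,-z]),(0,0,255) if b<.05 else (255,0,255))
X=np.array([.988,.156,0]);Y=np.array([-.156,.988,0]);c=np.array([.536,.343,0])
for a in(-.012,.012):
  for z in(.0515,.0785): dot(c+a*X-.026*Y+[0,0,z],(255,255,255))
for a in(-.03,.03):
  for b in(-.018,.018): dot(c+a*X+b*Y+[0,0,.088],(0,255,255))
cv2.imwrite('pics/z5.png',img)
E
```

```text
[0.53709225 0.34513167 0.04450881]
```

View pics/z5.png

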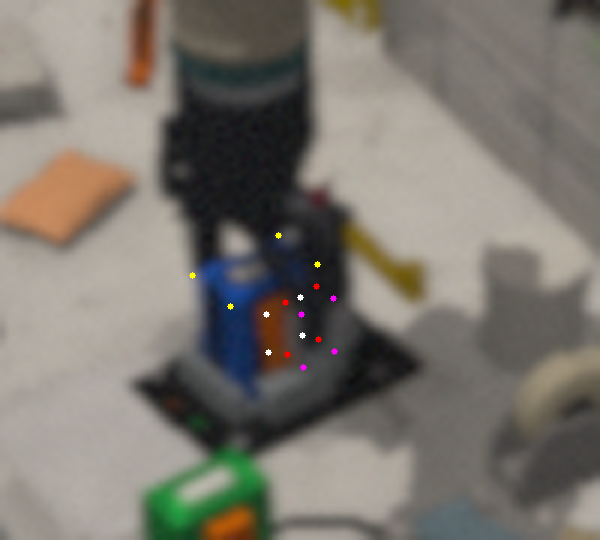

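The right finger stands beside the right pad, outside it and clear of the cheek. The projections agree to within a few mm, which is enough for 22 mm pads on a 24 mm catch. Closing now.

```bash
python3 -m jog '[[0,[0,0,0],0],[0,[0,0,0],0],[0,[0,0,0],0],[0,[0,0,0],0],[0,[0,0,0],0],[0,[0,0,0],0]]'; python3 -c "
from cell import *
e=sense();print(e['ft_force'],e['moment'],e['width'],e['eef_pos'])"
```

```text
clock: 6.7
eef_pos: [0.5372, 0.3448, 0.0455]
eef_rot: [-0.082, 0.997, 0.0, 0.001]
ft_force: [-2.5, -0.5, 11.0]
width: 0.409
[-2.45840898 -0.478203   10.97248502] [-0.41991936  0.38620408 -0.0330566 ] 0.40871659941893135 [0.53722391 0.344842   0.04548605]
```

Width is 0.41 (0.47 expected if the reading is linear) and +11 N upward. I'll look before lifting.

```bash
python3 - <<'E'
from h import *
s=grab_frame('side'); b=s['pixels'][120:210,245:345]
cv2.imwrite('pics/z6.png',cv2.resize(b,None,fx=6,fy=6,interpolation=cv2.INTER_CUBIC)[:,:,::-1])
E
```

```text
(no output)
```

View pics/z6.png

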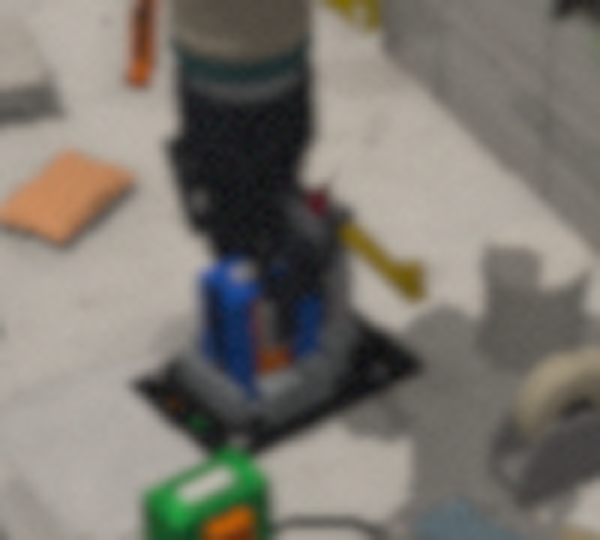

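The finger covers the right catch, with a strip of orange showing below the tip. I'll lift slowly at first.

```bash
python3 -m jog '[[0,[0,0,3],0],[0,[0,0,6],0],[0,[0,0,10],0],[0,[0,0,15],0],[0,[0,0,15],0]]'
```

```text
clock: 7.38
eef_pos: [0.5365, 0.3448, 0.0587]
eef_rot: [-0.083, 0.997, 0.0, 0.0]
ft_force: [-0.1, 0.7, -3.1]
width: 0.401
```

The force is −3.1 N, close to the cassette's 2.5 N weight, so it has unlatched and is hanging free. Continuing the lift.

```bash
python3 -m jog '[[0,[0,0,18],0],[0,[0,0,38],0],[0,[0,0,58],0],[0,[0,0,78],0],[0,[0,0,94],0],[0,[0,0,97],0],[0,[0,0,97],0],[0,[0,0,97],0]]'; python3 - <<'E'
from h import *
s=grab_frame('side'); d=grab_frame('top');e=sense();print(e['ft_force'],e['width'],e['eef_pos'])
b=s['pixels'][90:215,240:365]
f=lambda x:cv2.resize(x,(400,400),interpolation=cv2.INTER_CUBIC)
a=d['pixels'][135:260,200:325]
cv2.imwrite('pics/z7.png',np.hstack([f(a),f(b)])[:,:,::-1])
E
```

```text
clock: 8.38
eef_pos: [0.5356, 0.3443, 0.1545]
eef_rot: [-0.083, 0.997, -0.0, -0.001]
ft_force: [0.5, 0.5, -3.8]
width: 0.399
[-0.73484005  0.4462997  -3.11390823] 0.40476912106971225 [0.53574443 0.34433975 0.15445707]
```

View pics/z7.png

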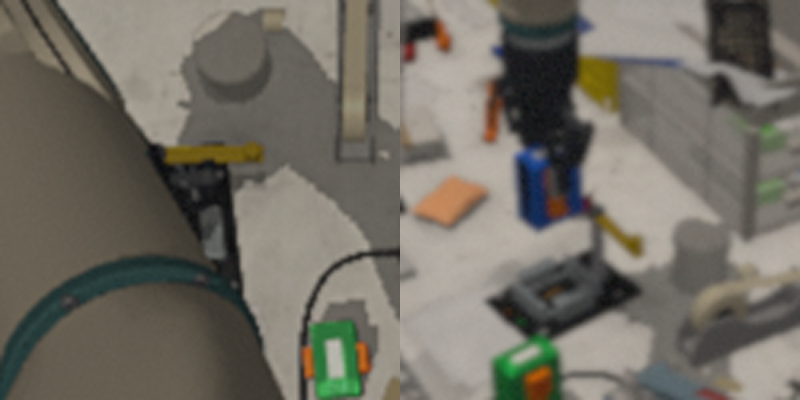

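The right crop shows the cassette upright in the fingers above the empty dock, with the bar off to the side and the jar and decoy in place. I'll do a quick bar-angle check and then hand in.

```bash
python3 - <<'E'
from h import *
d=grab_frame('top');k=onz(d,279.7,182.8,.113)
v=(k-[.593,.351,0])[:2];a=np.degrees(np.arctan2(v[1],v[0]))%360-189
print(k,np.linalg.norm(v),'bar rad',np.radians(a)); print(sense()['ft_force'],sense()['width'])
if np.radians(a)>1.25: print(sign_off())
E
```

```text
[0.5932044  0.26974219 0.113     ] 0.08125806627498507 bar rad 1.41623219195739
[-0.50798312  0.64331033 -2.74805249] 0.4063571739628209
the job is handed in; nothing more can be done
None
```

The job is handed in: the cassette is out of the dock and still held by its two squeezed catches, about 11 cm above its seat. It took about 8.5 s of robot time.

I brought the arm round inside the lamp, pushed the yellow bar off to the dock's −y side, gripped both catches and lifted straight up.

**Last checks**
- **Bar:** it stands at about 1.42 rad, with the knob measured 81 mm from the post (80 mm expected).
- **Cassette:** it hangs upright over the empty dock. The wrist reads about −2.7 to −3.8 N, close to its 2.5 N weight, and the tool rose about 109 mm from the grip height.
- **Other things:** the jar and the green look-alike looked undisturbed in the last picture. I didn't check the spool, glue bottle and tape one by one.

**What disagreed**
- **Finger opening:** it reads 0.40, against 0.47 expected for fully squeezed catches if the reading is linear. The pictures show a finger on the right catch; the left one was out of view.
- **Force while closing:** an upward force of 11 N showed as the fingers closed. It was gone once the cassette lifted.
- **Cassette position:** the side-view outline and the estimate differed by a few mm, which was within what the grip could take.

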